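Put the walnuts and tins away

TASK

Put the provisions away at this end of the table: pull the tilt-out bin's front open to its stop, tip all the walnuts from the scoop into it, stand the empty scoop upright on the table and push the bin fully shut. Build the tins that stand loose on the table into a pyramid on the row of three on the low board: each upright and squarely astride the gap between two tins of the layer below, in line with the row, the second layer first and a third tin on top. Leave the other things on the table where they are.

Things in the scene. Friction and masses are not known exactly. Their poses are not given: they have to be found in the camera images.
- bin_front (a joint): tilt-out front of a small wooden counter bin (180 x 180 x 12 mm), hinged along its lower edge, with a bucket behind it. Value in rad: 0 shut, grows as its top tilts out towards -x of the bin; stop at 0.65 (fully open). Stiff hinge (0.4 N m, 2 to 3 N at the tab): it stays where it is left. May start slightly ajar.
- bin_hinge (a point): middle of the hinge line at the lower edge of the bin's front, 15 mm above the table; fixed. Axes: x into the bin, y along the hinge, z up. The case stands behind this line: 208 wide, 142 deep, top 194 above the table.
- bin_tab (a point): centre of the wooden pull tab on the top edge of the front: 70 mm wide (y), 14 thick (x), rising 42 above the front and clear above the case; this point is 20 below the tab's top. It tilts with the front: when shut it is 202 above the hinge line and 7 before it; its z axis points up along the front.
- bucket (a point): inside the bucket behind the front, 50 mm above its underside, 50 behind the hinge line; tilts with the front, same axes. Bucket 100 deep (x), 170 wide, open on top, back wall 115 high. At the stop its opening reaches from the front's top edge (109 before the hinge line) to the back wall (10 behind it), 170 wide, rim 158 to 167 above the table.
- scoop_grip (a point): on the wooden bar (20 x 18 x 105 mm) above the pan of a steel scoop; x along the bar to the open mouth, z up; 85 above the table when standing. Pan 72 wide, walls 34 high, closed back 58 behind this point; bar ends 43 ahead. The floor rises 17 degrees to the mouth, whose edge is 83 ahead and 70 below. Pitched 40 to 50 degrees mouth down, the walnuts roll out. 0.22 kg empty.
- rack_top (a point): middle of a low wooden board, on its upper face, 12 mm above the table; fixed. Board 70 (x) by 204 (y) with 8 mm high end strips. Three tins stand on it in a row along y, at y = -62, 0 and +62. A tin astride a gap of that row has its centre at y = +31 or -31, 75 above this point; one astride two such tins at y = 0, 125 above.
- nut1_mid (a point): centre of a walnut: ball 28 mm in diameter, 14 g, at the start lying in the scoop
- nut2_mid (a point): centre of a walnut: ball 28 mm in diameter, 14 g, at the start lying in the scoop (may be absent)
- nut3_mid (a point): centre of a walnut: ball 28 mm in diameter, 14 g, at the start lying in the scoop (may be absent)
- nut4_mid (a point): centre of a walnut: ball 28 mm in diameter, 14 g, at the start lying in the scoop (may be absent)
- nut5_mid (a point): centre of a walnut: ball 28 mm in diameter, 14 g, at the start lying in the scoop (may be absent)
- nut6_mid (a point): centre of a walnut: ball 28 mm in diameter, 14 g, at the start lying in the scoop (may be absent)
- tin1_mid (a point): centre of a loose plain metal tin standing upright: 60 mm in diameter, 50 high, 150 g (may be absent)
- tin2_mid (a point): centre of a loose plain metal tin standing upright: 60 mm in diameter, 50 high, 150 g (may be absent)
- tin3_mid (a point): centre of a loose plain metal tin standing upright: 60 mm in diameter, 50 high, 150 g (may be absent)
- row1_mid (a point): centre of a tin of the row on the low board, same size, loose
- row2_mid (a point): centre of a tin of the row on the low board, same size, loose
- row3_mid (a point): centre of a tin of the row on the low board, same size, loose
- bowl: terracotta bowl 110 mm across, 50 high, a bystander; origin at its underside
- mould: steel ring mould 55 mm across, 40 high, a bystander; origin at its underside
- jar: glass clip-lid jar 80 mm across, 126 high, a bystander; origin at its underside
- spatula: yellow silicone spatula lying flat, a bystander; origin at its underside
- saltpot: white ceramic pot 70 mm across, 55 high, a bystander; origin at its underside

How it is judged:
On the way, in this order (a step that is already met when the one before it is completed fails the run):
1. the bin's front is pulled open to its stop (0.60 rad or more) (value of joint bin_front above 0.6 rad), for 0.2 s.
2. the scoop, raised over the open bin, is tipped (value of joint bin_front above 0.55 rad and height (world z) of scoop_grip above 0.18 m and angle between scoop_grip's own z axis and vertical above 0.25 rad and horizontal distance between scoop_grip and bucket below 0.25 m), for 0.1 s.
3. every walnut lies in the bin's bucket (x of nut1_mid in the frame of bucket between -0.055 and 0.055 m and y of nut1_mid in the frame of bucket between -0.09 and 0.09 m and z of nut1_mid in the frame of bucket between -0.06 and 0.08 m and x of nut2_mid in the frame of bucket between -0.055 and 0.055 m and y of nut2_mid in the frame of bucket between -0.09 and 0.09 m and z of nut2_mid in the frame of bucket between -0.06 and 0.08 m and x of nut3_mid in the frame of bucket between -0.055 and 0.055 m and y of nut3_mid in the frame of bucket between -0.09 and 0.09 m and z of nut3_mid in the frame of bucket between -0.06 and 0.08 m and x of nut4_mid in the frame of bucket between -0.055 and 0.055 m and y of nut4_mid in the frame of bucket between -0.09 and 0.09 m and z of nut4_mid in the frame of bucket between -0.06 and 0.08 m and x of nut5_mid in the frame of bucket between -0.055 and 0.055 m and y of nut5_mid in the frame of bucket between -0.09 and 0.09 m and z of nut5_mid in the frame of bucket between -0.06 and 0.08 m and x of nut6_mid in the frame of bucket between -0.055 and 0.055 m and y of nut6_mid in the frame of bucket between -0.09 and 0.09 m and z of nut6_mid in the frame of bucket between -0.06 and 0.08 m), for 0.2 s.
4. the bin is pushed shut (under 0.05 rad) (value of joint bin_front below 0.05 rad), for 0.2 s.
At the end, for the whole second after the job is handed in: All walnuts in the bucket, bin shut (under 0.05 rad), scoop upright on the table (tilt under 0.12 rad), each loose tin upright astride a gap of the row or of the second layer (within 12 mm along the row, 15 mm across, 6 mm in height), the row's three tins still in place (all of step 3 and value of joint bin_front below 0.05 rad and angle between scoop_grip's own z axis and vertical below 0.12 rad and height (world z) of scoop_grip between 0.077 and 0.093 m and x of tin1_mid in the frame of rack_top between -0.015 and 0.015 m and angle between the z axis of each of tin1_mid, tin2_mid, tin3_mid, row1_mid, row2_mid, row3_mid and the z axis of rack_top, either way round below 0.1 rad and ((z of tin1_mid in the frame of rack_top between 0.069 and 0.081 m and y of tin1_mid in the frame of rack_top between -0.043 and -0.019 m) or (z of tin1_mid in the frame of rack_top between 0.069 and 0.081 m and y of tin1_mid in the frame of rack_top between 0.019 and 0.043 m) or (z of tin1_mid in the frame of rack_top between 0.119 and 0.131 m and y of tin1_mid in the frame of rack_top between -0.012 and 0.012 m)) and x of tin2_mid in the frame of rack_top between -0.015 and 0.015 m and ((z of tin2_mid in the frame of rack_top between 0.069 and 0.081 m and y of tin2_mid in the frame of rack_top between -0.043 and -0.019 m) or (z of tin2_mid in the frame of rack_top between 0.069 and 0.081 m and y of tin2_mid in the frame of rack_top between 0.019 and 0.043 m) or (z of tin2_mid in the frame of rack_top between 0.119 and 0.131 m and y of tin2_mid in the frame of rack_top between -0.012 and 0.012 m)) and x of tin3_mid in the frame of rack_top between -0.015 and 0.015 m and ((z of tin3_mid in the frame of rack_top between 0.069 and 0.081 m and y of tin3_mid in the frame of rack_top between -0.043 and -0.019 m) or (z of tin3_mid in the frame of rack_top between 0.069 and 0.081 m and y of tin3_mid in the frame of rack_top between 0.019 and 0.043 m) or (z of tin3_mid in the frame of rack_top between 0.119 and 0.131 m and y of tin3_mid in the frame of rack_top between -0.012 and 0.012 m)) and x of row1_mid in the frame of rack_top between -0.015 and 0.015 m and ((z of row1_mid in the frame of rack_top between 0.019 and 0.031 m and y of row1_mid in the frame of rack_top between -0.074 and -0.05 m) or (z of row1_mid in the frame of rack_top between 0.019 and 0.031 m and y of row1_mid in the frame of rack_top between -0.012 and 0.012 m) or (z of row1_mid in the frame of rack_top between 0.019 and 0.031 m and y of row1_mid in the frame of rack_top between 0.05 and 0.074 m)) and x of row2_mid in the frame of rack_top between -0.015 and 0.015 m and ((z of row2_mid in the frame of rack_top between 0.019 and 0.031 m and y of row2_mid in the frame of rack_top between -0.074 and -0.05 m) or (z of row2_mid in the frame of rack_top between 0.019 and 0.031 m and y of row2_mid in the frame of rack_top between -0.012 and 0.012 m) or (z of row2_mid in the frame of rack_top between 0.019 and 0.031 m and y of row2_mid in the frame of rack_top between 0.05 and 0.074 m)) and x of row3_mid in the frame of rack_top between -0.015 and 0.015 m and ((z of row3_mid in the frame of rack_top between 0.019 and 0.031 m and y of row3_mid in the frame of rack_top between -0.074 and -0.05 m) or (z of row3_mid in the frame of rack_top between 0.019 and 0.031 m and y of row3_mid in the frame of rack_top between -0.012 and 0.012 m) or (z of row3_mid in the frame of rack_top between 0.019 and 0.031 m and y of row3_mid in the frame of rack_top between 0.05 and 0.074 m))); the robot touches nothing.
It fails at once if the terracotta bowl 110 mm across is shifted by more than 40 mm (distance of bowl from where it was at the start of the episode above 0.04 m).
It fails at once if the steel ring mould 55 mm across is shifted by more than 40 mm (distance of mould from where it was at the start of the episode above 0.04 m).
It fails at once if the glass clip-lid jar 80 mm across is shifted by more than 40 mm (distance of jar from where it was at the start of the episode above 0.04 m).
It fails at once if the yellow silicone spatula lying flat is shifted by more than 40 mm (distance of spatula from where it was at the start of the episode above 0.04 m).
It fails at once if the white ceramic pot 70 mm across is shifted by more than 40 mm (distance of saltpot from where it was at the start of the episode above 0.04 m).
Of tin1, tin2, tin3 only 2 to 3 are there at a start; the rules pass over those that are not, and their reading is None.
Of nut1, nut2, nut3, nut4, nut5, nut6 only 3 to 6 are there at a start; the rules pass over those that are not, and their reading is None.
At some moment in a run one of tin1, tin2, tin3 may be knocked a few centimetres aside while the robot is not near it.
It also fails if it takes over 210 s, if anything falls off the work surface, if the arm or the gripper's body presses on something with over 40 N, if the wrist force passes 120 N, or if a joint passes its speed limit or range.

ROBOT

A 7-joint arm with a two-finger parallel gripper is mounted at the origin on the work surface. World frame = base frame: x ahead of the robot, y to its left, z up, the work surface at z = 0. Lengths are in m, angles in rad, forces in N, time in s.
With the tool pointing down it reaches from about 0.425 to 0.875 m from the base axis. Payload 8.4 kg.
Tool frame: the origin (TCP) lies between the finger pads; the fingertips stand 14 mm ahead of it and the grasp point (between the pads) lies 5 mm behind it; x points along the fingers, z is the direction in which the jaws open and shut, and the axes are right-handed (so a half turn about x gives the same grasp; the last joint's range is limited). The gripper opens to 87 mm and grips with 3 to 60 N. Pads are 19 mm wide; open, the fingers measure 117 mm over their backs; the gripper's body (75 mm by 190 mm) begins 51 mm behind the grasp point.
Start: joints at [-1.396, 0.333, 0.04, 1.465, -0.013, 1.343, -0.059], TCP at [0.176, 0.626, 0.237] pointing down, gripper open.
Joint ranges: [-2.58, 2.58], [-0.38, 2.09], [-1.3, 1.39], [0.25, 2.4], [-1.5, 4.64], [0.08, 2.09], [-2.65, 2.65]. Speed limits (rad/s): [2.22, 2.22, 2.79, 2.79, 3.14, 3.14, 3.14].

INTERFACE

Orientations are given as a rotation vector (axis times angle).
In Python, from workcell import manip, grip, status, camera, finish_job, models gives the robot as it stands. The module is installed in compiled form; this text tells all that it offers. Calls block until the motion is done:
- manip.move_pose(position, orientation): joint-space move of the TCP to a pose.
- manip.move_l(position, orientation=None, v=0.15, force_limit=None): straight line of the TCP; orientation=None keeps the orientation; v is the mean speed in m/s. With force_limit (N) it stops when the force on the tool has changed by that much, and returns True; else False.
- manip.set_joints(angles): joint-space move.
- grip(opening, grasp_force=None): opening from 0.0 (shut) to 1.0 (fully open); grasp_force is the grip in N (None keeps the last); returns when the fingers have stopped.
- manip.hold(seconds).
- manip.ik(position, orientation): joint angles nearest the present ones, or None.
- status.sense(): the state.
- camera(name): name is "scene" or "top" or "wrist"; returns a dict with "frame" (420x560x3 uint8, blue, green, red), "z_map" (420x560 float32, m along the optical axis (not along the pixel's ray), 0 where there is no reading), "fx", "fy", "cx", "cy" (pixels), "rvec" (rotation vector, rad) and "tvec" (3), from world to camera coordinates, as OpenCV has them. Camera axes: x right, y down, z forward; pixel columns grow to the right and rows downward; lengths in m; the calibration is good to about 2 mm. The wrist camera is an equidistant fisheye: a pixel r from the principal point sees the ray r / f radians off the axis. A picture is of the moment at which its call begins.
A pose or a line that the arm cannot do raises manip.Unreachable and nothing moves.
- finish_job(): hands the job in, once; it reports no verdict.
Trained networks look in the newest picture that a camera, given by its name, has taken for a name from the list of things; names that differ only in an ending like _2 or _b are one class to them, and where a whole thing is asked for, a point or a joint stands for the part that bears it (a point fixed in the world has none). Each returns a list of dicts, best first, with "score" (0 to 1); they miss things now and then, are a little off and sometimes report something else, mostly with a low value. They report only what shows in the picture. A call takes as long as a camera call.
- models.recognise(camera, name): "extent" ([left, top, right, bottom] in pixels, round what is visible of it).
The state is a dict: "time_s": time; "q": joint angles; "joint_vel": joint speeds; "tau": joint torques, N m; "ee_pos": TCP position; "orientation": TCP orientation; "wrist_force": force on the tool from outside, world axes, zero at the start; "moment": the same for the moment, N m; "width": opening from 0.0 (shut) to 1.0 (fully open).
Only numpy, scipy, OpenCV 4.12 (cv2) and the standard library are available. Lean on these libraries where they do the work, as an engineer would, in place of code of your own. Each camera call takes 0.05 s, during which the arm holds its last target.

## Working session

There is one attempt and no reset: what is moved stays moved. The work goes in short steps, each a Python script; the robot and the scene stay as the last script left them, time stands still between calls to the robot, and variables do not carry over. Pictures are saved under pics/ and viewed, and the job is handed in when it is done.

```bash
mkdir -p pics; cat > h.py <<'E'
import numpy as np, cv2
from scipy.spatial.transform import Rotation as R
from workcell import manip, grip, status, camera, finish_job, models
def snap(name,fn=None):
    c=camera(name)
    if fn: cv2.imwrite('pics/'+fn,c['frame'])
    return c
def cloud(c):
    z=c['z_map']; v,u=np.mgrid[:z.shape[0],:z.shape[1]]
    x=(u-c['cx'])/c['fx']*z; y=(v-c['cy'])/c['fy']*z
    P=np.stack([x,y,z],-1)
    Rm=cv2.Rodrigues(np.array(c['rvec'],float))[0]
    W=(P-np.array(c['tvec']).reshape(3))@Rm
    W[z<=0]=np.nan
    return W
def proj(c,p):
    return cv2.projectPoints(np.array(p,float).reshape(-1,1,3),np.array(c['rvec'],float),np.array(c['tvec'],float),np.array([[c['fx'],0,c['cx']],[0,c['fy'],c['cy']],[0,0,1.]]),None)[0].reshape(-1,2)
def down(yaw,pitch=0):
    # tool x down, tool z (jaw) along yaw direction in the horizontal plane
    x=np.array([0,0,-1.]); z=np.array([np.cos(yaw),np.sin(yaw),0]); y=np.cross(z,x)
    return R.from_matrix(np.stack([x,y,z],1))
E
python3 - <<'E'
from h import *
s=status.sense(); print({k:np.round(v,3) for k,v in s.items()})
for n in ['scene','top']:
    c=snap(n,f'{n}0.png'); 
    Rm=cv2.Rodrigues(np.array(c['rvec'],float))[0]; print(n,c['fx'],c['cx'],c['cy'],'campos',-Rm.T@np.array(c['tvec']).reshape(3), Rm[2])
    W=cloud(c)
    for t in ['bin_front','bin_tab','scoop_grip','nut1_mid','tin1_mid','row1_mid','bowl','mould','jar','spatula','saltpot']:
        for d in models.recognise(n,t):
            l,tp,r,b=d['extent']; u,v=int((l+r)/2),int((tp+b)/2)
            print(t,round(d['score'],2),np.round(d['extent']).astype(int),np.round(W[v,u],3))
E
```

```text
{'time_s': np.float64(0.0), 'q': array([-1.396,  0.334,  0.04 ,  1.466, -0.013,  1.343, -0.059]), 'joint_vel': array([ 0.002,  0.   ,  0.   ,  0.001,  0.002, -0.001, -0.   ]), 'tau': array([ 1.0000e-03, -6.5637e+01,  1.3360e+00, -4.0379e+01, -6.0000e-02,
        4.5000e-02,  0.0000e+00]), 'ee_pos': array([0.176, 0.625, 0.236]), 'orientation': array([-1.006,  1.328,  1.004]), 'wrist_force': array([-0.445, -0.509,  0.097]), 'moment': array([ 0.026,  0.012, -0.019]), 'width': np.float64(1.002)}
scene 490.684877596998 273.4318482271804 204.2925994453689 campos [ 0.8765826  -0.62962795  1.16937273] [-0.31749306  0.49957956 -0.8059891 ]
bin_front 0.91 [235 276 292 353] [ 0.62  -0.269  0.161]
bin_tab 0.83 [234 274 286 354] [ 0.619 -0.278  0.178]
scoop_grip 0.83 [247 215 299 260] [ 0.478 -0.004  0.004]
scoop_grip 0.7 [315 215 329 237] [0.573 0.107 0.001]
nut1_mid 0.64 [344 212 370 230] [0.653 0.159 0.019]
tin1_mid 0.9 [293 166 314 194] [0.458 0.193 0.044]
row1_mid 0.72 [347 191 371 217] [0.643 0.185 0.063]
row1_mid 0.27 [351 163 381 183] [0.605 0.301 0.061]
bowl 0.73 [127 261 168 300] [ 0.27
[... 441 characters left out ...]
916 -0.98858676]
bin_front 0.62 [336 154 403 173] [ 0.607 -0.264  0.176]
bin_front 0.58 [363 256 397 290] [ 0.294 -0.318  0.005]
bin_tab 0.7 [333 154 402 173] [ 0.607 -0.258  0.173]
scoop_grip 0.63 [269 190 301 237] [ 0.478 -0.017  0.096]
scoop_grip 0.28 [332 155 402 169] [ 0.603 -0.253  0.2  ]
nut1_mid 0.36 [278 220 284 225] [ 0.459 -0.005  0.036]
tin1_mid 0.89 [206 214 226 233] [0.457 0.194 0.052]
bowl 0.96 [363 254 398 291] [ 0.297 -0.318  0.007]
mould 0.47 [242 175 256 199] [0.583 0.097 0.005]
jar 0.4 [170 267 194 292] [0.288 0.306 0.011]
jar 0.21 [206 158 227 178] [0.63  0.193 0.061]
spatula 0.82 [413 132 432 212] [ 0.621 -0.475  0.   ]
saltpot 0.95 [168 266 194 290] [0.291 0.314 0.005]
```

```bash
python3 - <<'E'
import cv2
a=cv2.imread('pics/scene0.png'); cv2.imwrite('pics/s_crop.png',cv2.resize(a[90:420,120:430],None,fx=1.8*1.3,fy=1.8,interpolation=cv2.INTER_CUBIC)[:600,:800])
b=cv2.imread('pics/top0.png'); cv2.imwrite('pics/t_crop.png',cv2.resize(b[100:320,140:440],None,fx=2.6,fy=2.6,interpolation=cv2.INTER_CUBIC))
E
```

```text
(no output)
```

View pics/s_crop.png

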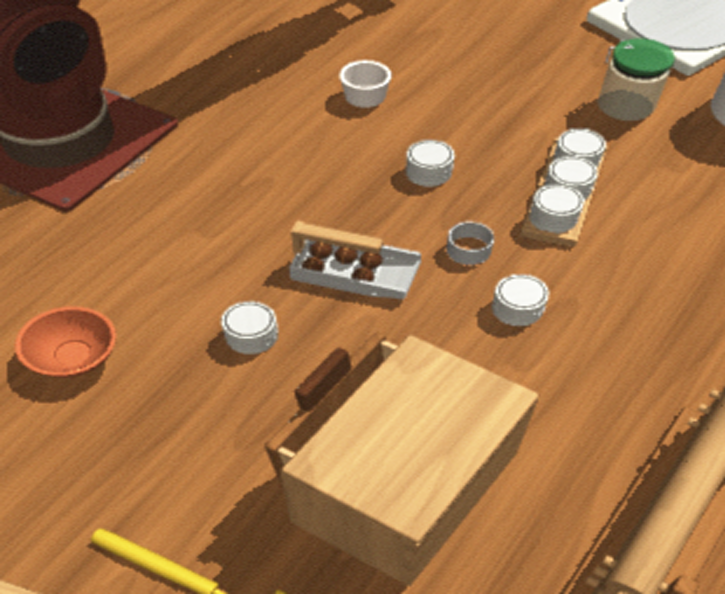

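View pics/t_crop.png

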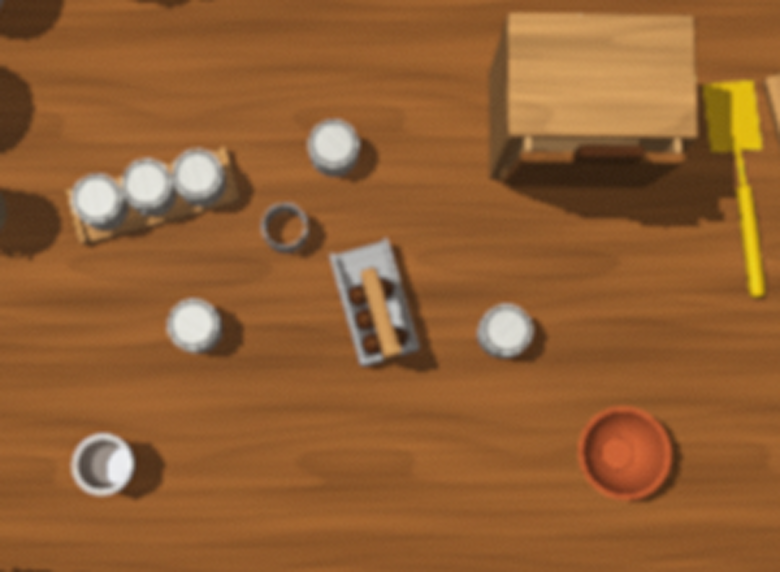

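The pictures show three loose tins, a scoop with about 5 walnuts visible, the bin slightly ajar and the row of three on the board. Next I'll measure them from depth.

```bash
cat >> h.py <<'E'
def blob(W,lo,hi,cx,cy,r):
    m=(W[...,2]>lo)&(W[...,2]<hi)&(np.hypot(W[...,0]-cx,W[...,1]-cy)<r)
    return W[m]
def tintop(W,cx,cy,z,r=.045):
    p=blob(W,z-.008,z+.008,cx,cy,r)
    if len(p)<10: return None
    c,rad=cv2.minEnclosingCircle(p[:,:2].astype(np.float32)); 
    return np.round([*p.mean(0),*c,rad,len(p)],4)
E
python3 - <<'E'
from h import *
for n in ['scene','top']:
    c=snap(n); W=cloud(c); print(n)
    for g in [(.457,.194),(.453,-.178),(.64,.02)]: print('loose',tintop(W,*g,.05))
    p=blob(W,.054,.07,.62,.24,.15)
    k=cv2.kmeans(p.astype(np.float32)[:,:2],3,None,(3,50,1e-4),5,cv2.KMEANS_PP_CENTERS)
    for g in k[2]: print('row',tintop(W,*g,.062,.035))
    # bin case
    p=blob(W,.185,.203,.68,-.25,.2); print('bin', len(p),p.mean(0),cv2.minAreaRect(p[:,:2].astype(np.float32)))
    r=cv2.boxPoints(cv2.minAreaRect(p[:,:2].astype(np.float32))); print(r)
    p=blob(W,.205,.25,.6,-.25,.15); print('tab',len(p),p.mean(0) if len(p) else 0,p[:,2].max() if len(p) else 0, cv2.boxPoints(cv2.minAreaRect(p[:,:2].astype(np.float32))) if len(p)>3 else 0)
    p=blob(W,.083,.12,.478,-.01,.09); print('bar',len(p),p.mean(0),cv2.boxPoints(cv2.minAreaRect(p[:,:2].astype(np.float32))),np.percentile(p[:,2],[5,50,95]))
    p=blob(W,.004,.12,.478,-.01,.14); print('scoop',len(p),cv2.boxPoints(cv2.minAreaRect(p[:,:2].astype(np.float32))))
E
```

```text
scene
loose [4.555e-01 1.993e-01 5.020e-02 4.550e-01 2.002e-01 3.150e-02 2.750e+02]
loose [ 4.415e-01 -1.745e-01  5.020e-02  4.402e-01 -1.728e-01  3.140e-02
  3.950e+02]
loose [6.654e-01 2.560e-02 5.000e-02 6.703e-01 2.810e-02 2.970e-02 2.290e+02]
row [6.089e-01 3.126e-01 6.190e-02 6.113e-01 3.141e-01 3.460e-02 2.760e+02]
row [6.370e-01 1.924e-01 6.170e-02 6.366e-01 1.940e-01 3.150e-02 3.110e+02]
row [6.254e-01 2.529e-01 6.190e-02 6.251e-01 2.530e-01 3.450e-02 3.080e+02]
bin 7064 [ 0.7007492  -0.27754431  0.19366538] ((0.6892105340957642, -0.2707442045211792), (0.20876666903495789, 0.17335321009159088), 88.10858917236328)
[[ 0.59913594 -0.37220988]
 [ 0.7723947  -0.37793145]
 [ 0.77928513 -0.16927853]
 [ 0.60602635 -0.16355696]]
tab 363 [ 0.60960378 -0.27164825  0.22749463] 0.23914832165573505 [[ 0.5990265  -0.3036423 ]
 [ 0.61559874 -0.30394194]
 [ 0.6168502  -0.23472479]
 [ 0.60027796 -0.23442516]]
bar 313 [ 0.46093954 -0.02359888  0.0924742 ] [[ 0.40571824 -0.02385642]
 [ 0.4117914  -0.04688109]
 [ 0.5142894  -0.01984545]
 [ 0.50821614  0.00317922]] [0.08488912 0.09327532 0.097350
[... 645 characters left out ...]
((0.6895589828491211, -0.2716634273529053), (0.20923471450805664, 0.17473037540912628), 88.76455688476562)
[[ 0.5999585  -0.3743728 ]
 [ 0.77464825 -0.37814012]
 [ 0.7791595  -0.16895404]
 [ 0.6044697  -0.16518673]]
tab 176 [ 0.60538688 -0.26605597  0.23127193] 0.24323688186537715 [[ 0.597965   -0.3016512 ]
 [ 0.6131376  -0.3020588 ]
 [ 0.61497796 -0.23354402]
 [ 0.59980536 -0.23313645]]
bar 231 [ 0.45878095 -0.0224504   0.09426108] [[ 0.40660715 -0.02612488]
 [ 0.4118045  -0.04567553]
 [ 0.5134973  -0.01864138]
 [ 0.50829995  0.00090927]] [0.08895086 0.09431214 0.09886812]
scoop 1828 [[ 0.28787887  0.03515193]
 [ 0.43179283 -0.19633932]
 [ 0.66637397 -0.05050445]
 [ 0.52246     0.1809868 ]]
```

```bash
cat >> h.py <<'E'
def frame(p_down,zj):  # rotation vec from tool-x dir and jaw dir
    x=np.array(p_down,float); x/=np.linalg.norm(x); z=np.array(zj,float); z-=x*(x@z); z/=np.linalg.norm(z)
    return R.from_matrix(np.stack([x,np.cross(z,x),z],1))
def rv(r): return r.as_rotvec()
E
python3 - <<'E'
from h import *
for n in ['scene','top']:
    W=cloud(snap(n))
    p=blob(W,.190,.199,.70,-.27,.2); p=p[(p[:,0]>.65)]
    # side edges
    for s in (1,-1):
        xs=np.arange(.66,.77,.01); e=[]
        for x in xs:
            q=p[abs(p[:,0]-x)<.005]; e.append(q[:,1].max() if s>0 else q[:,1].min())
        print(n,s,np.polyfit(xs-.71,e,1))
    ys=np.arange(-.36,-.18,.01); e=[p[abs(p[:,1]-y)<.005][:,0].max() for y in ys]; print('back',np.polyfit(ys+.27,e,1))
    e=[];q0=blob(W,.190,.198,.70,-.27,.2)
    # front edge of case: col away from tab/ front
    t=W[(W[...,2]>.2)&(W[...,2]<.25)&(abs(W[...,1]+.27)<.05)&(abs(W[...,0]-.6)<.06)]
    print('tab z',np.percentile(t[:,2],[50,90,98]))
    for g in [(.670,.028)]: print(tintop(W,*g,.05))
# IK checks
def chk(lbl,p,o):
    j=manip.ik(list(p),list(rv(o))); print(lbl,None if j is None else np.round(j,2))
bx=np.array([1,-.025,0]); 
H=np.array([.635,-.27,.015])
for th in (0.1,.3,.65):
    d=np.array([np.sin(th),0,-np.cos(th)])  # -tabz
    tab=H+np.array([-7*np.cos(th)-202*np.sin(th),0,202*np.cos(th)-7*np.sin(th)])/1000
    for s in (1,-1): chk(('tab',th,s),tab-.005*-d*-1,frame(d,s*np.array([np.cos(th),0,np.sin(th)])))
ys=.259; sx=np.array([np.cos(ys),np.sin(ys),0]); sy=np.array([-np.sin(ys),np.cos(ys),0])
for a in (0,15,25,35,45):
    a=np.radians(a); d=np.array([0,0,-1])*np.cos(a)+sx*np.sin(a)
    for s in (1,-1): chk(('scoop',np.degrees(a),s),np.array([.469,-.02,.085])+.005*d,frame(d,s*sy))
for b in (-45,-30,-20,-10,0,10,20):
    b=np.radians(b); d=np.array([0,0,-1])*np.cos(b)+np.array([1,0,0])*np.sin(b)
    for s in (1,-1): chk(('pour',np.degrees(b),s),np.array([.556,-.27,.303])+.005*d,frame(d,[0,s,0]))
E
```

```text
scene 1 [-0.03693201 -0.16830511]
scene -1 [-0.02861674 -0.37516935]
back [0.03224573 0.77550122]
tab z [0.23132265 0.23627514 0.23749708]
[6.746e-01 2.820e-02 4.980e-02 6.753e-01 3.170e-02 3.230e-02 3.720e+02]
top 1 [-0.03877041 -0.16952709]
top -1 [-0.04306609 -0.37490251]
back [0.02803869 0.77522024]
tab z [0.23374488 0.23830024 0.23972682]
[6.735e-01 2.920e-02 5.110e-02 6.742e-01 2.950e-02 3.020e-02 2.750e+02]
('tab', 0.1, 1) [-0.38  0.45  1.02  1.57 -0.46  1.26  0.71]
('tab', 0.1, -1) [-0.48  0.56  1.22  1.58 -0.61  1.31 -2.33]
('tab', 0.3, 1) [-0.46  0.18  1.02  1.84 -0.37  0.97  0.71]
('tab', 0.3, -1) [-0.62  0.26  1.24  1.84 -0.49  1.   -2.34]
('tab', 0.65, 1) [-0.48 -0.26  1.04  2.24 -0.28  0.5   0.81]
('tab', 0.65, -1) [ 0.4  -0.08  0.23  2.22 -0.7   0.57 -1.99]
('scoop', np.float64(0.0), 1) [-0.82  0.14  0.83  2.1  -0.13  0.95  1.91]
('scoop', np.float64(0.0), -1) [-0.9   0.15  0.92  2.11 -0.15  0.95 -1.21]
('scoop', np.float64(14.999999999999998), 1) [-1.11 -0.19  1.07  2.3   0.17  0.68  1.68]
('scoop', np.float64(14.999999999999998), -1) [-0.93 -0.13  0.9   2.3   0.06  0
[... 606 characters left out ...]
.87  1.2  -0.25  1.81  2.19]
('pour', np.float64(-20.0), -1) [-0.27  0.68  1.06  1.21 -0.35  1.83 -0.86]
('pour', np.float64(-10.0), 1) [-0.36  0.55  1.1   1.35 -0.37  1.66  2.27]
('pour', np.float64(-10.0), -1) [-0.43  0.68  1.32  1.35 -0.53  1.71 -0.75]
('pour', np.float64(0.0), 1) [-0.5   0.46  1.24  1.49 -0.43  1.5   2.31]
('pour', np.float64(0.0), -1) [-0.51  0.47  1.25  1.49 -0.44  1.5  -0.82]
('pour', np.float64(10.0), 1) [ 0.56  0.14 -0.15  1.59 -0.05  1.25  1.99]
('pour', np.float64(10.0), -1) [-0.65  0.31  1.33  1.64 -0.42  1.31 -0.84]
('pour', np.float64(20.0), 1) [ 0.62  0.04 -0.15  1.73 -0.17  1.06  2.09]
('pour', np.float64(20.0), -1) [-0.89 -0.04  1.36  1.78 -0.13  1.07 -1.05]
```

```bash
cat >> h.py <<'E'
H=np.array([.633,-.2693,.015]); bx=np.array([.99945,-.033,0]); by=np.array([.033,.99945,0]); ez=np.array([0,0,1.])
def tabpose(th,lift=0.0,back=0.0,ex=0.0):
    t=-np.sin(th)*bx+np.cos(th)*ez      # up along front
    n=np.cos(th)*bx+np.sin(th)*ez       # into bin
    p=H+t*(.202+lift)+n*(-.007+back)
    return p, frame(-t,n)
def st():
    s=status.sense(); print('t',round(float(s['time_s']),1),'p',np.round(s['ee_pos'],4),'F',np.round(s['wrist_force'],1),'w',round(float(s['width']),3)); return s
E
python3 - <<'E'
from h import *
p,o=tabpose(.09,.11)
manip.move_pose(list(p),list(rv(o))); st()
grip(.5,15)
p,o=tabpose(.09,.005)   # TCP 5 above tab point; grasp pt 10 above
manip.move_l(list(p),list(rv(o)),v=.1,force_limit=8); st()
snap('scene','s1.png')
grip(0.0,15); st()
E
python3 -c "
import cv2;a=cv2.imread('pics/s1.png');cv2.imwrite('pics/s1c.png',cv2.resize(a[180:400,160:420],None,fx=2.6,fy=2.6))"
```

```text
t 4.9 p [ 0.5984 -0.2673  0.3249] F [ 0.3 -0.  -0.2] w 0.996
t 7.0 p [ 0.6077 -0.2688  0.2213] F [0.  0.4 0.3] w 0.5
t 7.7 p [ 0.6075 -0.2684  0.2206] F [ 0.1  0.5 -0.7] w 0.16
```

View pics/s1c.png

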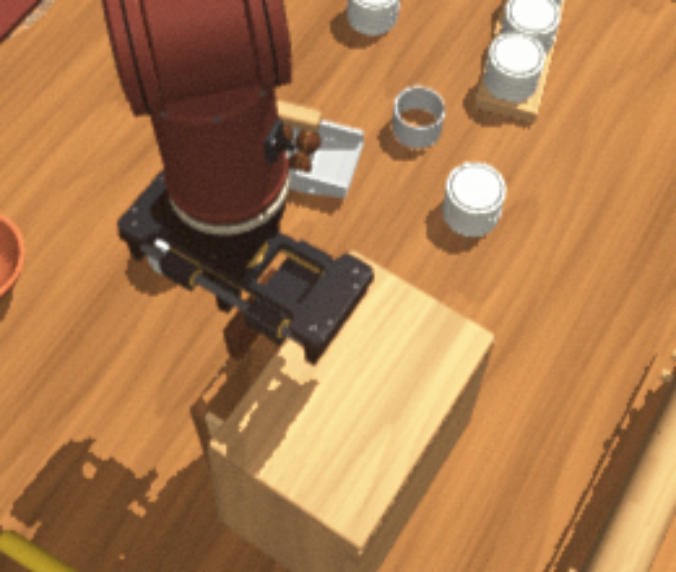

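The gripper is holding the tab (14 mm wide between the jaws), so I'll pull along the arc.

```bash
python3 - <<'E'
from h import *
for th in np.arange(.15,.69,.075):
    th=min(th,.67)
    p,o=tabpose(th,.005); manip.move_l(list(p),list(rv(o)),v=.08)
    s=status.sense(); print(round(th,3),np.round(s['wrist_force'],1),np.round(np.linalg.norm(s['ee_pos']-p),4))
p,o=tabpose(.67,.005); manip.move_l(list(p),list(rv(o)),v=.08); manip.hold(.3); st()
grip(.4,15); 
p,o=tabpose(.65,.11); manip.move_l(list(p),list(rv(o)),v=.12); st()
snap('scene','s2.png'); c=snap('top','t2.png'); W=cloud(c)
E
python3 -c "
import cv2;a=cv2.imread('pics/s2.png');cv2.imwrite('pics/s2c.png',cv2.resize(a[180:400,160:420],None,fx=2.6,fy=2.6))"
```

```text
0.15 [ 0.7 -2.3 -3.4] 0.0006
0.225 [ 1.4 -3.1 -6.6] 0.0004
0.3 [ 1.9 -4.3 -9.7] 0.0004
0.375 [  4.3  -4.3 -12.7] 0.0003
0.45 [  4.5  -2.  -12. ] 0.0007
0.525 [ 1.1  2.4 -4. ] 0.0006
0.6 [-1.3  2.3 -1.8] 0.0006
0.67 [16.1  2.5 -1.1] 0.0054
t 11.1 p [ 0.5028 -0.2658  0.1767] F [10.   3.7  4. ] w 0.16
t 12.8 p [ 0.4386 -0.2629  0.2586] F [-0.1 -0.3 -0.2] w 0.396
```

View pics/s2c.png

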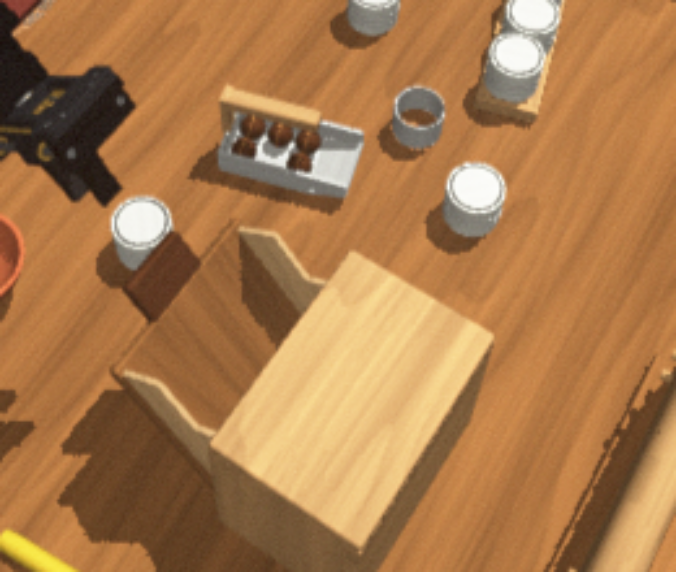

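Front is open at the stop (the tab sits at roughly pixel (165,275) of the crop) and six walnuts show in the scoop. Next I'll grasp the scoop.

```bash
cat >> h.py <<'E'
A=np.radians(20)
def scoop(G,yaw,phi,a=A,s=-1):
    sx=np.array([np.cos(yaw),np.sin(yaw),0]); sy=np.array([-np.sin(yaw),np.cos(yaw),0])
    t=a-phi
    d=-ez*np.cos(t)+sx*np.sin(t)
    return np.array(G)+.005*d, frame(d,s*sy)
def pour(phi,mz,mb=-.070,yaw=-.033):
    sx=np.array([np.cos(yaw),np.sin(yaw),0])
    M=H+bx*mb; M[2]=mz
    off=sx*(.083*np.cos(phi)-.070*np.sin(phi))+ez*(-.083*np.sin(phi)-.070*np.cos(phi))
    return scoop(M-off,yaw,phi)
SG=np.array([.469,-.020,.085])
E
python3 - <<'E'
from h import *
for s in (1,-1):
  for yaw,G in [(.259,SG),(.259,SG+[0,0,.2]),(-.033,[.42,-.25,.33])]:
    p,o=scoop(G,yaw,0,s=s); j=manip.ik(list(p),list(rv(o))); print(s,None if j is None else np.round(j,2))
for f in (0,.2,.5,.7,.85):
    p,o=pour(f,.25 if f<.3 else .205); j=manip.ik(list(p),list(rv(o))); print(f,np.round(p,3),None if j is None else np.round(j,2))
W=cloud(snap('top')); p=blob(W,.083,.12,.478,-.01,.09); print('bar',p.mean(0),cv2.boxPoints(cv2.minAreaRect(p[:,:2].astype(np.float32))).round(4))
print(np.round(status.sense()['q'],2))
E
```

```text
1 [-0.37 -0.11  0.38  2.35 -0.1   0.56  1.91]
1 [ 0.04 -0.29 -0.01  2.06 -0.11  1.04  1.89]
1 [-0.19 -0.36  0.58  1.95  0.08  1.17  1.91]
-1 [ 0.48 -0.06 -0.45  2.31 -0.23  0.56 -1.1 ]
-1 [ 0.57 -0.29 -0.44  2.04 -0.29  1.06 -1.08]
-1 [ 0.67 -0.23 -0.08  1.92 -0.22  1.16 -0.96]
0 [ 0.482 -0.264  0.315] [ 0.6  -0.11 -0.07  1.84 -0.19  1.11 -1.01]
0.2 [ 0.496 -0.265  0.33 ] [ 0.62  0.03 -0.17  1.64 -0.06  1.34 -1.15]
0.5 [ 0.523 -0.266  0.301] [ 0.62  0.3  -0.33  1.39  0.14  1.61 -1.31]
0.7 [ 0.543 -0.266  0.307] [ 0.59  0.5  -0.42  1.17  0.26  1.86 -1.39]
0.85 [ 0.558 -0.267  0.309] [ 0.52  0.64 -0.42  0.99  0.32  2.05 -1.41]
bar [ 0.45844426 -0.02253236  0.09438648] [[ 4.065e-01 -2.620e-02]
 [ 4.117e-01 -4.580e-02]
 [ 5.124e-01 -1.920e-02]
 [ 5.072e-01  4.000e-04]]
[ 0.15 -0.38  0.46  2.22 -0.28  0.73  0.75]
```

```bash
python3 - <<'E'
from h import *
p,o=scoop(SG+[0,0,.16],.259,0); manip.move_pose(list(p),list(rv(o))); grip(.6,15)
p,o=scoop(SG+[0,0,.003],.259,0); print(manip.move_l(list(p),list(rv(o)),v=.1,force_limit=8)); st()
grip(0,55); s=st(); print(np.round(s['q'],2))
c=snap('wrist','w3.png'); snap('scene','s3.png')
E
python3 -c "
import cv2;a=cv2.imread('pics/s3.png');b=cv2.imread('pics/w3.png');cv2.imwrite('pics/s3c.png',cv2.resize(a[180:400,160:420],None,fx=2.6,fy=2.6))"
```

```text
False
t 17.0 p [ 0.471  -0.0196  0.0838] F [0.1 0.2 0.5] w 0.594
t 17.6 p [ 0.4706 -0.0195  0.0833] F [-0.1  1.2 -0.4] w 0.23
[ 0.51 -0.07 -0.47  2.3  -0.24  0.57 -1.1 ]
```

View pics/s3c.png

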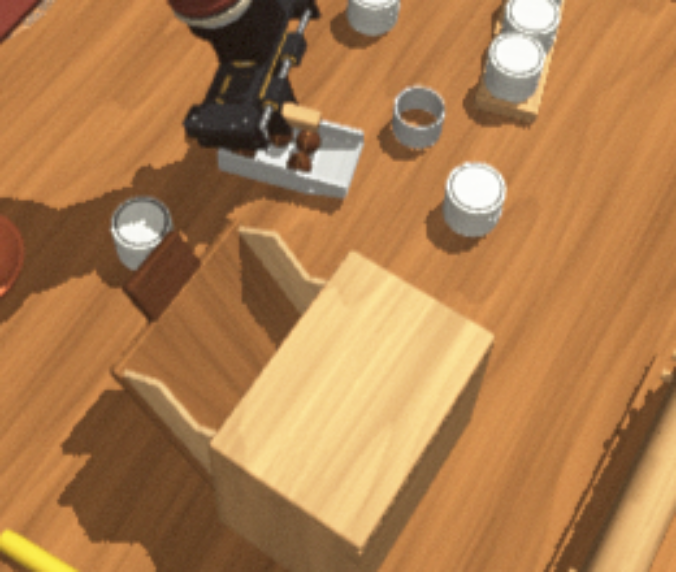

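View pics/w3.png

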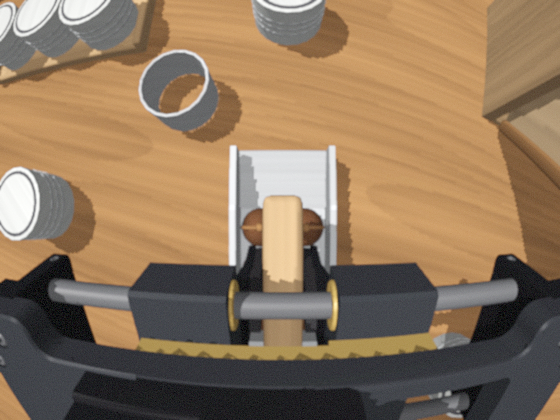

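The bar is held (20 mm between the jaws) and the walnuts are in place. Lift and carry.

```bash
python3 - <<'E'
from h import *
def go(p,o,v=.12): manip.move_l(list(p),list(rv(o)),v=v)
go(*scoop(SG+[0,0,.06],.259,0),v=.08); st()
go(*scoop(SG+[0,0,.22],.259,0)); st()
go(*scoop([.45,-.14,.315],.11,0))
go(*pour(0,.25)); st()
snap('scene','s4.png'); snap('wrist','w4.png')
E
python3 -c "
import cv2;a=cv2.imread('pics/s4.png');b=cv2.imread('pics/w4.png');import numpy as np;cv2.imwrite('pics/s4c.png',np.hstack([cv2.resize(a[180:400,160:420],(400,340)),cv2.resize(b,(400,340))]))"
```

```text
t 18.6 p [ 0.4702 -0.0196  0.1397] F [ 0.3 -0.5 -2.8] w 0.227
t 20.1 p [ 0.4703 -0.0195  0.2995] F [-0.4  0.3 -3.2] w 0.223
t 22.5 p [ 0.4819 -0.2635  0.3154] F [-0.4  0.4 -2.8] w 0.222
```

View pics/s4c.png

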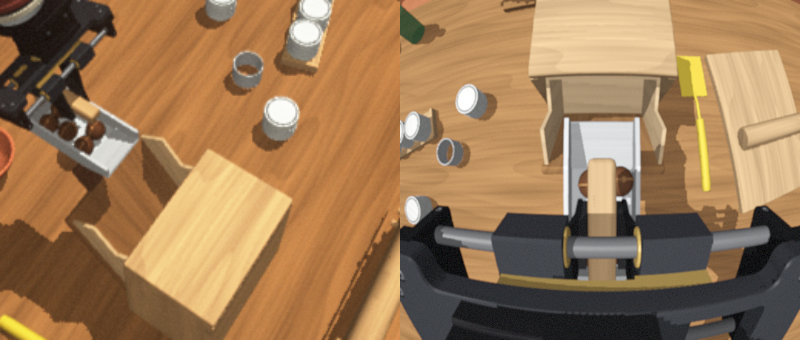

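```bash
python3 - <<'E'
from h import *
def go(p,o,v=.12): manip.move_l(list(p),list(rv(o)),v=v)
for f in (.12,.24,.33): go(*pour(f,.25-.045*f/.33),v=.04)
st()
for f in (.42,.5,.58,.66,.74,.8):
    go(*pour(f,.205),v=.03); manip.hold(.15)
st()
manip.hold(.7)
snap('scene','s5.png'); snap('wrist','w5.png'); snap('top','t5.png'); print(status.sense()['time_s'])
st()
E
python3 -c "
import cv2;a=cv2.imread('pics/s5.png');b=cv2.imread('pics/w5.png');import numpy as np;cv2.imwrite('pics/s5c.png',np.hstack([cv2.resize(a[180:400,160:420],(400,340)),cv2.resize(b,(400,340))]))"
```

```text
t 23.9 p [ 0.5072 -0.2652  0.2931] F [ 0.6 -0.2 -2.8] w 0.226
t 27.3 p [ 0.553  -0.2669  0.3093] F [ 0.2 -0.5 -2.4] w 0.222
28.125
t 28.1 p [ 0.5532 -0.2667  0.3088] F [-0.1  0.2 -1.9] w 0.223
```

View pics/s5c.png

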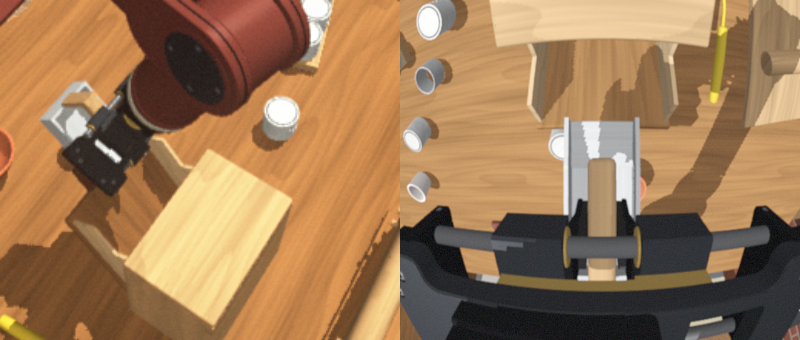

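The scoop appears empty (weight about 2.2 N). I'll back out, level it and look in the bucket.

```bash
python3 - <<'E'
from h import *
def go(p,o,v=.12): manip.move_l(list(p),list(rv(o)),v=v)
go(*pour(.8,.235),v=.1)
go(*pour(.4,.26),v=.06)
go(*pour(0,.26),v=.06)
go(*scoop([.45,-.14,.315],.11,0)); 
go(*scoop(SG+[0,0,.15],.259,0)); st()
snap('scene','s6.png'); c=snap('top','t6.png')
for d in models.recognise('top','nut1_mid'): print(d)
models
snap('scene')
for d in models.recognise('scene','nut1_mid'): print(d)
E
python3 -c "
import cv2;a=cv2.imread('pics/s6.png');b=cv2.imread('pics/t6.png');import numpy as np;cv2.imwrite('pics/s6c.png',np.hstack([cv2.resize(a[210:370,190:330],(400,457)),cv2.resize(b[110:250,250:400],(400,457))]))"
```

```text
t 32.9 p [ 0.4709 -0.0202  0.2307] F [-0.2 -0.6 -2.5] w 0.221
{'extent': [380.2, 165.8, 390.3, 173.8], 'score': 0.47}
{'extent': [171.1, 156.1, 234.1, 194.6], 'score': 0.28}
```

View pics/s6c.png

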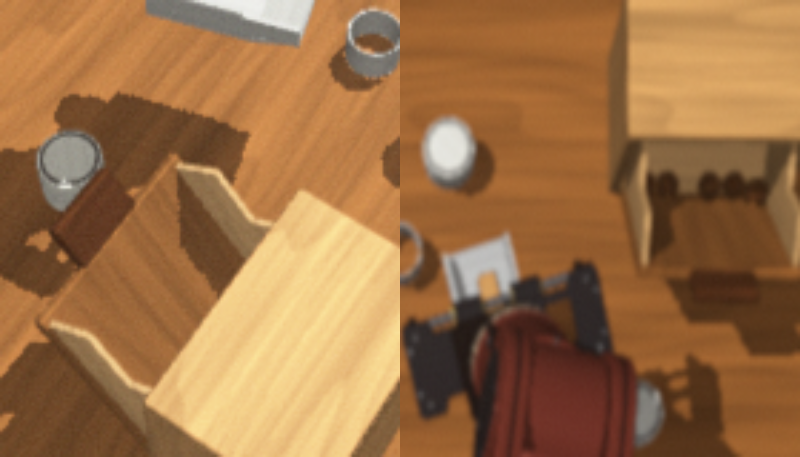

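Walnuts show in the bucket's rear (crop around (650-760,185)), with none on the table. I'll set the scoop down.

```bash
python3 - <<'E'
from h import *
def go(p,o,v=.12): return manip.move_l(list(p),list(rv(o)),v=v)
go(*scoop(SG+[0,0,.02],.259,0))
p,o=scoop(SG+[0,0,-.004],.259,0); print(manip.move_l(list(p),list(rv(o)),v=.02,force_limit=3)); st()
grip(.6,15); manip.hold(.2); st()
go(*scoop(SG+[0,0,.16],.259,0))
# to tab
p,o=tabpose(.65,.11); manip.move_pose(list(p),list(rv(o)));st()
c=snap('top','t7.png'); W=cloud(c); p=blob(W,.083,.12,.478,-.01,.09); print('bar',p.mean(0),np.percentile(p[:,2],[5,50,95]),cv2.boxPoints(cv2.minAreaRect(p[:,:2].astype(np.float32))).round(3))
snap('scene','s7.png'); snap('wrist','w7.png')
E
python3 -c "
import cv2;a=cv2.imread('pics/w7.png');b=cv2.imread('pics/t7.png');import numpy as np;cv2.imwrite('pics/s7c.png',np.hstack([cv2.resize(a,(400,300)),cv2.resize(b[110:250,230:400],(400,300))]))"
```

```text
True
t 35.2 p [ 0.4707 -0.0194  0.0833] F [1.7 0.7 1.5] w 0.224
t 36.2 p [ 0.4696 -0.0195  0.0826] F [-0.6 -0.1 -0.5] w 0.6
t 39.3 p [ 0.4389 -0.2625  0.2591] F [ 0.1  0.2 -0.6] w 0.607
bar [ 0.45893304 -0.02229576  0.09429221] [0.08959068 0.09427546 0.09964778] [[ 0.407 -0.026]
 [ 0.412 -0.045]
 [ 0.514 -0.018]
 [ 0.508  0.001]]
```

View pics/s7c.png

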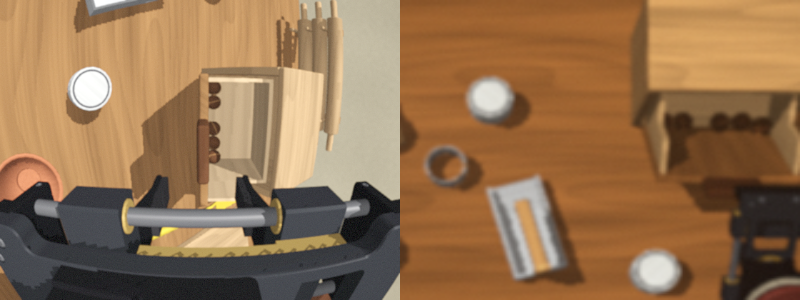

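```bash
python3 -c "
import cv2;a=cv2.imread('pics/w7.png');cv2.imwrite('pics/w7c.png',cv2.resize(a[80:290,240:460],None,fx=2.7,fy=2.7))"
```

```text
(no output)
```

View pics/w7c.png

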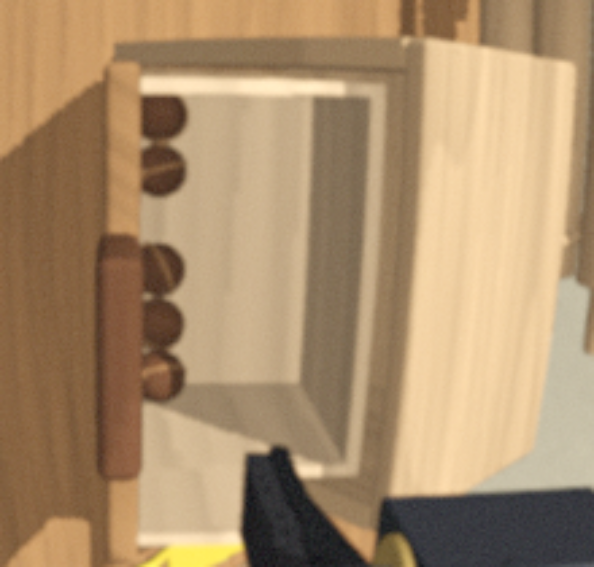

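The wrist view shows all five walnuts lying in the bucket, matching the five counted in the scoop. Now I'll shut the bin.

```bash
python3 - <<'E'
from h import *
def go(p,o,v=.1,f=None): return manip.move_l(list(p),list(rv(o)),v=v,force_limit=f)
grip(.45,15)
print(go(*tabpose(.64,.008),f=8)); st()
grip(0,15); st()
for th in (.57,.5,.42,.34,.26,.18,.10,.04):
    go(*tabpose(th,.008),v=.07)
st()
p,o=tabpose(-.02,.008); print(manip.move_l(list(p),list(rv(o)),v=.03,force_limit=15)); st()
manip.hold(.3)
grip(.4,15); st()
p=status.sense()['ee_pos']; manip.move_l([p[0],p[1],p[2]+.1],v=.1)
grip(0,20)
# light push check with closed fingers from the front
p,o=tabpose(0,.0); q=p-bx*.09; q[2]=.34
manip.move_l(list(q),list(rv(o)),v=.15); q[2]=p[2]; manip.move_l(list(q),list(rv(o)),v=.12)
e=p+bx*.0; print(manip.move_l(list(e),list(rv(o)),v=.03,force_limit=12)); st()
manip.move_l(list(q),list(rv(o)),v=.1); q[2]=.36; manip.move_l(list(q),list(rv(o)),v=.15)
W=cloud(snap('top','t8.png'))
t=W[(W[...,2]>.225)&(W[...,2]<.25)&(abs(W[...,1]+.27)<.04)&(abs(W[...,0]-.61)<.04)]; print('tab',t.mean(0),np.percentile(t[:,0],[2,50,98]))
W=cloud(snap('scene','s8.png'))
t=W[(W[...,2]>.231)&(W[...,2]<.25)&(abs(W[...,1]+.27)<.04)&(abs(W[...,0]-.61)<.04)]; print('tab',t.mean(0),np.percentile(t[:,0],[2,50,98]))
E
python3 -c "
import cv2;a=cv2.imread('pics/s8.png');b=cv2.imread('pics/t8.png');import numpy as np;cv2.imwrite('pics/s8c.png',np.hstack([cv2.resize(a[180:370,190:400],(400,360)),cv2.resize(b[110:250,230:400],(400,360))]))"
```

```text
False
t 41.2 p [ 0.502  -0.2652  0.1796] F [ 0.6 -1.1  0. ] w 0.455
t 41.8 p [ 0.5019 -0.265   0.1794] F [-3.9  1.3  3.3] w 0.159
t 44.8 p [ 0.6186 -0.2687  0.2249] F [1.6 0.  8.1] w 0.158
True
t 45.2 p [ 0.6276 -0.2691  0.2251] F [-3.3 -0.   4.3] w 0.164
t 46.2 p [ 0.6282 -0.269   0.2257] F [0.3 0.9 0.2] w 0.399
True
t 52.3 p [ 0.6083 -0.2686  0.2164] F [-2.7 -0.5  4. ] w 0.004
tab [ 0.62635515 -0.25468732  0.2354015 ] [0.62048099 0.62605081 0.63325586]
tab [ 0.62765601 -0.27043526  0.23622226] [0.62055195 0.62776378 0.63408826]
```

View pics/s8c.png

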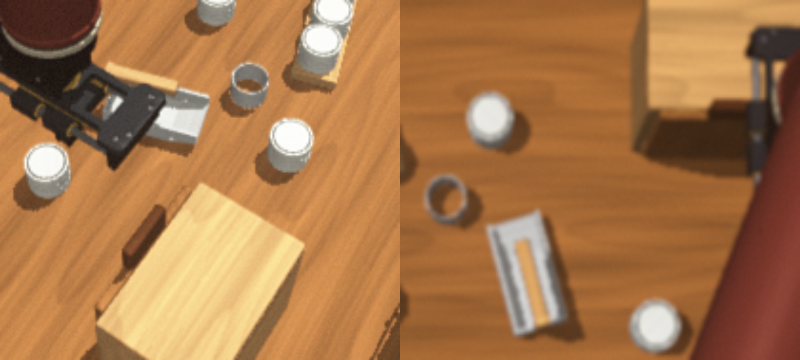

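The bin reads shut (tab centre x 0.627 against 0.626 expected) and the scoop stands. Now the tins.

```bash
cat >> h.py <<'E'
RD=np.array([-.229,.9735,0]); RU=np.array([.9735,.229,0]); RC=np.array([.6228,.2534,.012])
def tinpos(g,z=.05,cams=('scene','top')):
    out=[]
    for n in cams:
        W=cloud(snap(n)); g2=g
        for _ in range(3):
            t=tintop(W,*g2,z,.045)
            if t is None: break
            g2=t[:2]
        if t is not None and t[6]>150 and .027<t[5]<.036: out.append(t[:2])
        else: print('rej',n,t)
    print(np.round(out,4)); return np.mean(out,0) if out else None
def pick(xy,u=RU,z=.030):
    o=list(rv(frame([0,0,-1],u)))
    grip(1.0,20)
    manip.move_pose([*xy,.16],o)
    print('hit',manip.move_l([*xy,z],o,v=.12,force_limit=8))
    grip(0,20); s=st(); 
    manip.move_l([*xy,.16],o,v=.12); st(); return s
def place(xy,ztin,u=RU):
    o=list(rv(frame([0,0,-1],u))); z=ztin+.005
    manip.move_pose([*xy,max(.2,z+.06)],o)
    manip.move_l([*xy,z+.015],o,v=.1)
    print('touch',manip.move_l([*xy,z-.004],o,v=.02,force_limit=3)); st()
    grip(1.0,20); st()
    manip.move_l([*xy,z+.10],o,v=.1)
E
python3 - <<'E'
from h import *
manip.move_pose([.5,-.05,.35],list(rv(frame([0,0,-1],RU))))
for g in [(.674,.029),(.455,.2),(.44,-.174)]: print(tinpos(g))
for g in [(.608,.313),(.636,.193),(.6245,.254)]: print('row',tinpos(g,.062))
for s in (1,-1):
  o=frame([0,0,-1],s*RU)
  for P in [(.674,.029,.03),(.455,.2,.03),(.44,-.174,.03),tuple(RC+RD*.031+[0,0,.08]),tuple(RC+[0,0,.25])]:
    j=manip.ik(list(P),list(rv(o))); print(s,None if j is None else np.round(j,2))
E
```

```text
[[0.6745 0.028 ]
 [0.6738 0.0294]]
[0.67415 0.0287 ]
[[0.4583 0.1948]
 [0.4538 0.2001]]
[0.45605 0.19745]
rej top [ 4.120e-01 -2.039e-01  5.110e-02  4.110e-01 -1.974e-01  2.670e-02
  8.200e+01]
[[ 0.4119 -0.186 ]]
[ 0.4119 -0.186 ]
rej scene [6.113e-01 3.046e-01 6.180e-02 6.112e-01 3.046e-01 4.340e-02 3.480e+02]
rej top [6.090e-01 3.061e-01 6.310e-02 6.101e-01 3.031e-01 4.070e-02 3.570e+02]
[]
row None
rej scene [6.355e-01 2.002e-01 6.180e-02 6.346e-01 2.037e-01 4.040e-02 3.880e+02]
rej top [6.340e-01 2.004e-01 6.330e-02 6.344e-01 2.043e-01 4.000e-02 3.350e+02]
[]
row None
rej scene [6.256e-01 2.522e-01 6.190e-02 6.286e-01 2.532e-01 4.470e-02 3.710e+02]
rej top [6.237e-01 2.540e-01 6.310e-02 6.244e-01 2.539e-01 4.470e-02 3.540e+02]
[]
row None
1 [-0.22  0.55  0.15  1.61 -0.09  0.99  0.19]
1 [-0.43  0.25 -0.08  2.04  0.03  0.85 -0.3 ]
1 [-0.05  0.21  0.36  2.12 -0.1   0.83  0.6 ]
1 [-0.45  0.49 -0.06  1.55  0.03  1.1  -0.29]
1 [-0.42  0.37 -0.04  1.36  0.01  1.41 -0.23]
-1 [-0.87  0.94  1.2   1.64 -0.92  1.23 -2.38]
-1 [ 0.17  0.34 -0.76  2.01  0.3   0.9   2.63]
-1 [-0.76  0.46  1.23  2.14 -0.55  0.92 -2.11]
-1 [-0.08  0.56 -0.58  1.52  0.32  1.15  2.65]
-1 [ 0.25  0.59 -1.1   1.32  0.52  1.53  2.58]
```

```bash
python3 - <<'E'
from h import *
pick((.6740,.0288))
c=snap('wrist','w9.png')
place((RC-RD*.031)[:2],.087)
snap('scene','s9.png'); W=cloud(snap('top','t9.png'))
Ws=cloud(snap('scene'))
xy=(RC-RD*.031)[:2]; print('target',xy)
for w in (Ws,W): print(tintop(w,*xy,.112,.04))
E
python3 -c "
import cv2;a=cv2.imread('pics/s9.png');b=cv2.imread('pics/t9.png');import numpy as np;cv2.imwrite('pics/s9c.png',np.hstack([cv2.resize(a[90:330,180:420],(400,400)),cv2.resize(b[110:280,150:400],(400,400))]))"
```

```text
hit False
t 60.3 p [0.6741 0.0288 0.0301] F [-0.9  0.2  1.1] w 0.688
t 61.5 p [0.6735 0.0288 0.1589] F [ 0.2  0.8 -0.6] w 0.682
touch True
t 64.2 p [0.6298 0.2232 0.092 ] F [ 0.1 -0.8  5.3] w 0.681
t 65.0 p [0.6292 0.2229 0.0912] F [ 0.2  0.3 -0.2] w 0.997
target [0.629899  0.2232215]
[6.304e-01 2.219e-01 1.116e-01 6.298e-01 2.247e-01 3.280e-02 3.170e+02]
None
```

View pics/s9c.png

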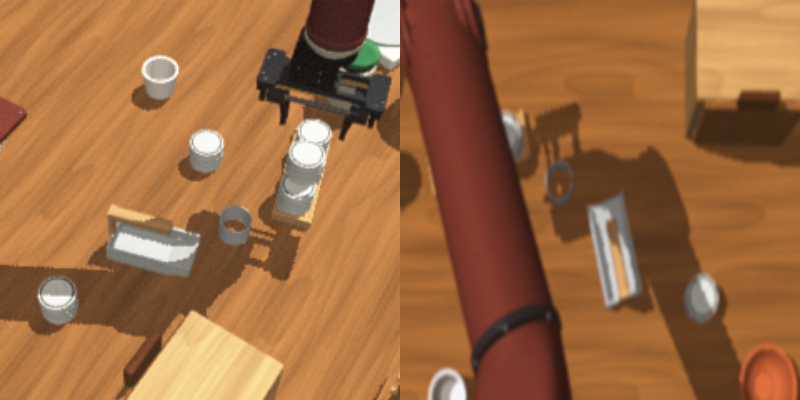

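First tin is astride its gap, at (0.630, 0.223). Next, the second one.

```bash
python3 - <<'E'
from h import *
manip.move_pose([.5,0,.35],list(rv(frame([0,0,-1],RU))))
g=tinpos((.456,.198)); print(g)
pick(g)
place((RC+RD*.031)[:2],.087)
manip.move_pose([.5,-.05,.35],list(rv(frame([0,0,-1],RU))))
snap('scene','s10.png'); Ws=cloud(snap('scene')); W=cloud(snap('top','t10.png'))
for xy in ((RC-RD*.031)[:2],(RC+RD*.031)[:2]):
    print('target',xy)
    for w in (Ws,W): print(tintop(w,*xy,.112,.036))
E
python3 -c "
import cv2;a=cv2.imread('pics/s10.png');b=cv2.imread('pics/t10.png');import numpy as np;cv2.imwrite('pics/s10c.png',np.hstack([cv2.resize(a[90:330,180:420],(400,400)),cv2.resize(b[110:280,150:400],(400,400))]))"
```

```text
[[0.4561 0.1984]
 [0.454  0.2001]]
[0.45505 0.19925]
hit False
t 70.7 p [0.4551 0.1993 0.0301] F [-0.8 -0.5  2. ] w 0.684
t 71.9 p [0.4546 0.199  0.1592] F [-0.  -0.7 -1.8] w 0.682
touch True
t 74.5 p [0.6156 0.2835 0.0921] F [-0.8  1.   4.5] w 0.681
t 75.2 p [0.6149 0.2832 0.0911] F [ 0.3 -0.6  0.4] w 0.998
target [0.629899  0.2232215]
[6.305e-01 2.220e-01 1.119e-01 6.285e-01 2.260e-01 3.310e-02 3.280e+02]
[6.283e-01 2.233e-01 1.132e-01 6.271e-01 2.256e-01 3.280e-02 3.130e+02]
target [0.615701  0.2835785]
[6.163e-01 2.823e-01 1.118e-01 6.167e-01 2.829e-01 3.530e-02 3.000e+02]
[6.145e-01 2.833e-01 1.132e-01 6.168e-01 2.813e-01 3.320e-02 3.140e+02]
```

View pics/s10c.png

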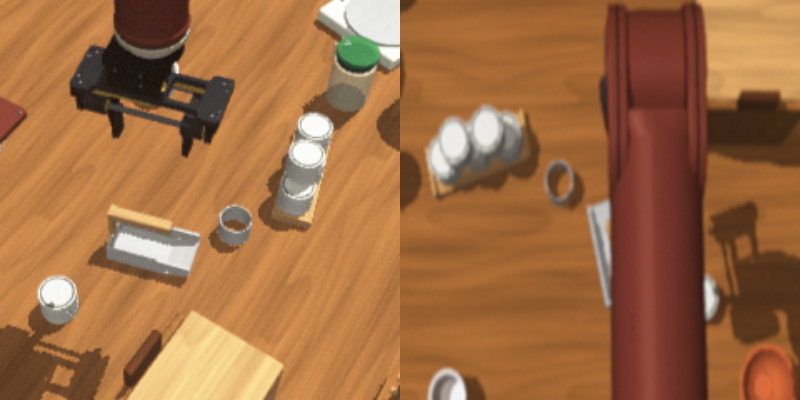

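Both second-layer tins are in place. Now I'll find the third, which seems to have been knocked to about (0.41,-0.19), with the arm out of the way.

```bash
python3 - <<'E'
from h import *
manip.move_pose([.5,.1,.35],list(rv(frame([0,0,-1],RU))))
g=tinpos((.412,-.19)); print(g)
for u in (RU,[1,0,0],[.9,-.4,0],[.4,.9,0],[0,1,0]):
  for z in (.03,.16):
    j=manip.ik([*g,z],list(rv(frame([0,0,-1],np.array(u,float))))); print(u,z,None if j is None else np.round(j,2))
E
```

```text
[[ 0.4117 -0.186 ]
 [ 0.4108 -0.185 ]]
[ 0.41125 -0.1855 ]
[0.9735 0.229  0.    ] 0.03 [-0.03  0.16  0.38  2.17 -0.08  0.83  0.63]
[0.9735 0.229  0.    ] 0.16 [-0.02 -0.03  0.34  2.04  0.01  1.13  0.55]
[1, 0, 0] 0.03 [-0.03  0.16  0.38  2.17 -0.08  0.83  0.4 ]
[1, 0, 0] 0.16 [-0.02 -0.03  0.35  2.04  0.01  1.13  0.32]
[0.9, -0.4, 0] 0.03 [-0.02  0.16  0.37  2.17 -0.08  0.83 -0.02]
[0.9, -0.4, 0] 0.16 [-0.03 -0.03  0.35  2.04  0.01  1.13 -0.1 ]
[0.4, 0.9, 0] 0.03 [-0.04  0.16  0.39  2.17 -0.08  0.83  1.56]
[0.4, 0.9, 0] 0.16 [-0.06 -0.03  0.38  2.04  0.01  1.13  1.47]
[0, 1, 0] 0.03 [-0.03  0.16  0.39  2.17 -0.08  0.83  1.97]
[0, 1, 0] 0.16 [-0.07 -0.03  0.39  2.04  0.01  1.13  1.89]
```

```bash
python3 - <<'E'
from h import *
pick((.4113,-.1855))
o=list(rv(frame([0,0,-1],RU)))
manip.move_l([.4113,-.1855,.24],o,v=.12)
manip.move_pose([.55,.05,.28],o)
place(RC[:2],.137)
manip.move_pose([.5,-.05,.38],o)
snap('scene','s11.png'); Ws=cloud(snap('scene')); W=cloud(snap('top','t11.png'))
for xy,z in (((RC-RD*.031)[:2],.112),((RC+RD*.031)[:2],.112),(RC[:2],.162)):
    print('target',xy)
    for w in (Ws,W): print(tintop(w,*xy,z,.036))
p=blob(Ws,.083,.12,.478,-.01,.09); print('bar',p.mean(0))
t=Ws[(Ws[...,2]>.231)&(Ws[...,2]<.25)&(abs(Ws[...,1]+.27)<.04)&(abs(Ws[...,0]-.61)<.04)]; print('tab',t.mean(0))
st()
E
python3 -c "
import cv2;a=cv2.imread('pics/s11.png');b=cv2.imread('pics/t11.png');import numpy as np;cv2.imwrite('pics/s11c.png',np.hstack([cv2.resize(a[90:330,180:420],(400,400)),cv2.resize(b[110:280,150:400],(400,400))]))"
```

```text
hit False
t 82.1 p [ 0.4113 -0.1855  0.0301] F [-1.3 -0.5  1.6] w 0.678
t 83.3 p [ 0.4108 -0.1853  0.1593] F [-0.6  0.2 -2.3] w 0.688
touch True
t 87.5 p [0.6227 0.2534 0.1421] F [-0.3 -0.2  4.5] w 0.686
t 88.2 p [0.6221 0.2531 0.141 ] F [-0.5  0.2 -0.2] w 0.996
target [0.629899  0.2232215]
[6.314e-01 2.160e-01 1.124e-01 6.307e-01 2.252e-01 3.340e-02 2.490e+02]
[6.288e-01 2.139e-01 1.134e-01 6.276e-01 2.259e-01 3.260e-02 1.940e+02]
target [0.615701  0.2835785]
None
[6.074e-01 2.933e-01 1.130e-01 6.153e-01 2.831e-01 3.100e-02 1.710e+02]
target [0.6228 0.2534]
[6.237e-01 2.512e-01 1.619e-01 6.227e-01 2.519e-01 3.310e-02 3.190e+02]
[6.217e-01 2.521e-01 1.631e-01 6.226e-01 2.524e-01 3.040e-02 3.350e+02]
bar [ 0.46076567 -0.0236268   0.09241652]
tab [ 0.62768701 -0.27058215  0.23621293]
t 90.9 p [ 0.5004 -0.0488  0.3792] F [ 1.7  0.4 -0.6] w 0.998
```

View pics/s11c.png

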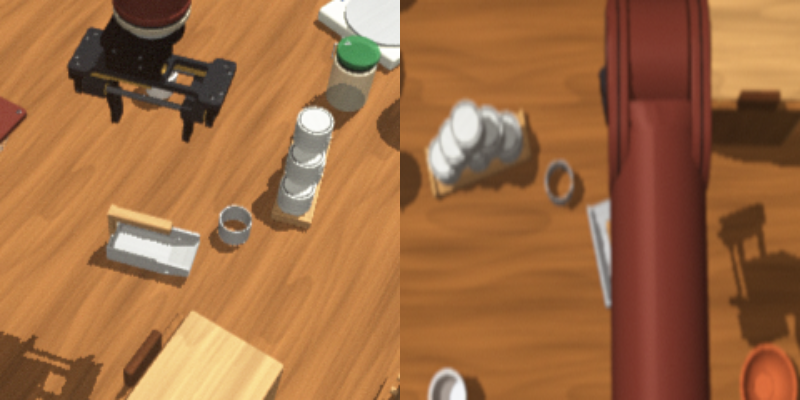

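The pyramid is complete: top tin at (0.6227, 0.252, top 0.162). The scoop is upright, the bin is shut and the arm is clear of everything, so I'm handing in.

```bash
python3 -c "
from h import *
finish_job(); st()"
```

```text
the job is handed in; nothing more can be done
the job is handed in; nothing more can be done
```

The job is done and handed in at about 91 s; no verdict was reported.

- **Bin and walnuts:** I pulled the front open to its stop and tipped the scoop over the bucket. All five walnuts counted in the scoop showed in the bucket in the wrist picture. I then pushed the bin shut. The tab's centre measured x 0.627 to 0.628 against 0.626 expected for fully shut.
- **Scoop:** it stands empty and upright where it started, with its bar at the same height as before.
- **Tins:** there were three loose ones, and one had been knocked about 3 cm aside, so I measured it again before picking it up. Two are on the second layer and one is on top. The top tin measured within about 2.5 mm of its target with its top at 162 mm, as planned. The second layer measured within about 2 mm before the top tin went on.

**Not confirmed:**
- After the top tin went on, the scene camera could no longer see one second-layer tin, so that tin was checked with the top camera only.
- I took the board's centre from the row of tins and did not measure the board itself.
- A second light push on the front stopped about 2 cm short of the tab's expected position on its force limit. The depth readings after it still showed the bin shut.

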